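Lid on the chopper, then hold the run lever

ROBOT

A 6-joint arm with a two-finger parallel gripper is mounted at the origin on the work surface. World frame = base frame: x ahead of the robot, y to its left, z up, the work surface at z = 0. Lengths are in mm, angles in rad, forces in N, time in s.
With the tool pointing down it reaches from about 275 to 825 mm from the base axis. Payload 4.9 kg.
Tool frame: the origin (TCP) lies at the centre of the arm's flange, where the gripper is bolted on; the fingertips stand 173 mm ahead of it and the grasp point (between the pads) lies 155 mm ahead of it; z points along the fingers, y is the line along which they close (so a half turn about z gives the same grasp; the last joint's range is limited). The gripper opens to 85 mm and grips with 20 to 120 N. Pads are 22 mm wide; open, the fingers measure 114 mm over their backs; the gripper's body (76 mm by 85 mm) begins 54 mm behind the grasp point. The pads swing forward as they close: fully open they stand 13 mm farther back than shut.
Start: joints at [1.156, 0.326, -0.193, 1.052, 0, 1.437], TCP at [152.413, 528.479, 404.681] pointing down, gripper open.
Joint ranges: [-2.65, 2.65], [-0.97, 1.79], [-1.3, 1.35], [-1.93, 2.1], [-1.47, 1.37], [-3.14, 3.14]. Speed limits (rad/s): [2.57, 2.57, 3.14, 3.14, 3.14, 3.14].

INTERFACE

Orientations are given as a rotation vector (axis times angle).
In Python, from plant import manip, vision, workorder gives the robot as it stands.
- The arm moves only by the tool carry_out, never from a script. Its argument "deltas" is a list of rows, each a list of 2 entries, a list of its own where there are three numbers: the shift along the world's x, y, z in mm, then the turn about the world's z in rad. A call has 1 to 10 rows; each row is the pose to reach, as a shift and turn from the pose commanded when the call began; what a row does not reach only later rows make up. A row lasts 1/8 s, in which the tool goes at most 62.5 mm and 10.7 degrees, less where a joint would pass 70% of its speed; a pose out of reach is approached as far as the arm can. A call with a gripper value outside its range is refused whole. "hand" is the closure in counts, from 0 (fully open) to 255 (shut), set as the call begins (left out, the last holds). The fingers move at their own pace and stop on an object; "squeeze" is the grip in N (left out, the last holds). Time passes only in rows, so rows that repeat a pose let the fingers close. It gives the time, the measured TCP pose, the force, the opening and the grip force at its end, in the units of the state.
- manip.sense(): the state, without advancing time (a new reading comes with each control period).
- vision.capture(name): name is "scene" or "top"; returns a dict with "frame" (384x512x3 uint8, blue, green, red), "fx", "fy", "cx", "cy" (pixels), "rvec" (rotation vector, rad) and "tvec" (3), from world to camera coordinates, as OpenCV has them. Camera axes: x right, y down, z forward; pixel columns grow to the right and rows downward; lengths in mm; the calibration is good to about 2 mm. A picture is of the moment at which its call begins. There is no depth.
- workorder.close_job(): hands the job in; it is judged then, once.
The state is a dict: "time_s": time; "qpos": joint angles; "qd": joint speeds; "tau": joint torques, N m; "eef_pos": TCP position; "eef_rot": TCP orientation; "wrist_force": force on the tool from outside, world axes, zero at the start; "torque": the same for the moment, N m; "opening": finger opening in mm; "grip_force": force on a finger pad.
Only numpy, scipy, OpenCV 4.12 (cv2) and the standard library are available. Lean on these libraries where they do the work, as an engineer would, in place of code of your own. Each camera call takes 0.05 s, during which the arm holds its last target. There are 200 camera calls.

TASK

Pick up the loose white lid by its knob and set it (do not drop it) on the chopper's steel bowl so that it sits fully down and level, and let go of it. Only then push the spring-return lever on the chopper's side forward (away from the robot), from its leaning-back rest position all the way to its stop, and keep holding it there: the program finishes while still holding the lever against its stop with the lid on. Leave the mixing bowl, the jar and the spatula where they are.

Things in the scene. Friction and masses are not known exactly. Their poses are not given: they have to be found in the camera images.
- chopper: Fixed grey bench food chopper: housing 240 (x) by 200 (y) mm, top at 74 mm, with a round upright steel bowl fixed on it (150 mm across, rim 170 mm above the table). Origin on the table under the bowl's centre. z up; +x is the lever's forward direction; the lever is on its -y side. Yaw varies up to 0.3 rad.
- bowl_rim (a point): Centre of the bowl's mouth, at rim height, 170 mm above the table. Rim wall 4 mm: inner radius 71 mm, outer 75 mm. Axes as the chopper's.
- lid_knob (a point): Grasp point on the lid's axis, inside its black knob (30 mm across, 36 mm tall): 34 mm above the lid's underside, 20 mm above the plate's upper face. z = lid's axis. Starts flat on the table, plug down, left or right of the chopper. Seated on the bowl, the plate's underside rests on the rim and this point is 26 mm above bowl_rim.
- lever (a joint): Lever angle, rad: 0 at rest, leaning back 0.6 rad from upright towards the chopper's -x; grows as the handle swings up, over and forward to the chopper's +x; 1.2 (leaning 0.6 rad forward) is the stop. A spring always pulls it back to 0: about 3 N at the handle near rest, about 9 N at the stop. It flies back if let go.
- lever_handle (a point): Middle of the lever's handle: level black bar, 20 mm thick, 80 mm long, along the chopper's y, on a flat steel arm 110 mm long (pivot to bar axis) that joins it 34 mm inwards (towards the bowl) of this point. It moves with the lever: 151 mm above the table at rest and at the stop, 170 mm at mid-travel; 124 mm further forward at the stop than at rest.
- lever_pivot (a point): Point on the lever's level pivot axis (along the chopper's y), directly beside the handle's middle: 60 mm above the table, 10 mm behind and 165 mm to the -y side of the bowl's centre. Axes as the chopper's.
- mixbowl: Loose steel mixing bowl, 150 mm across, 60 mm tall, on the side of the chopper opposite the lid; origin under its centre. A bystander.
- jar: Loose glass jar with a steel cap, 80 mm across, 130 mm tall, beyond the work on the left; origin under its centre. A bystander.
- spatula: Loose spatula lying flat on the table beyond the work on the right; origin near its middle. A bystander.
- lid: Loose lid, 175 to 350 g: white plate 164 mm across, 6 mm thick, under it a tapered locating plug 8 mm deep (132 mm across at the plate, 120 mm at its lower face), on top the black knob. Origin at the centre of its underside (the plug's lower face), z along its axis.
Not all that is in view belongs to the job. What is shaped like the lid but orange or purple is not meant.

How it is judged:
By the outcome, as a careful person would: the job done as asked, in the order asked, and still so for the second after the job is handed in, while the arm keeps its last pose, push and grip.
It also fails if it takes over 61 s, if anything falls off the work surface, if the arm or the gripper's body presses on something with over 40 N, if the wrist force passes 120 N, or if a joint passes its speed limit or range.

## Working session

There is one attempt and no reset: what is moved stays moved. The work goes in short steps, Python scripts to look and compute and a tool call to move; the robot and the scene stay as the last step left them, time stands still between calls to the robot, and variables do not carry over. Pictures are saved under pics/ and viewed, at most 10 in all, crops included, and the job is handed in when it is done.

Besides the shell and the picture viewer there is one more tool, called after "Emit:" by a JSON object that holds its "name" and its "arguments". carry_out: Moves the arm, as the interface text tells. Its arguments: {"type":"object","properties":{"deltas":{"type":"array"},"hand":{"type":"number"},"squeeze":{"type":"number"}},"required":["deltas"]}

```bash
mkdir -p pics
cat > h.py <<'E'
import numpy as np, cv2
from plant import manip, vision, workorder
def snap(n,f):
    c=vision.capture(n); cv2.imwrite(f'pics/{f}.png',c['frame']); return c
def cam(c):
    K=np.array([[c['fx'],0,c['cx']],[0,c['fy'],c['cy']],[0,0,1.]]); R=cv2.Rodrigues(np.array(c['rvec'],float))[0]; return K,R,np.array(c['tvec'],float).ravel()
def back(c,u,v,z):
    K,R,t=cam(c); d=R.T@np.linalg.solve(K,[u,v,1]); o=-R.T@t; return o+d*(z-o[2])/d[2]
def proj(c,P):
    K,R,t=cam(c); q=(K@(R@np.atleast_2d(P).T+t[:,None])).T; return q[:,:2]/q[:,2:]
E
python3 - <<'E'
from h import *
for n in('scene','top'):
    c=snap(n,n+'0'); c.pop('frame'); print(n,c)
    import pickle; pickle.dump(c,open(n+'.pkl','wb'))
for n in('scene','top'):
    cv2.imwrite(f'pics/{n}0b.png',cv2.resize(cv2.imread(f'pics/{n}0.png'),(800,600),interpolation=cv2.INTER_CUBIC))
print(manip.sense())
E
```

```text
scene {'fx': 477.6566192865775, 'fy': 477.6566192865775, 'cx': 256.5606821027682, 'cy': 193.34367567582802, 'rvec': array([ 1.00381224,  2.66839019, -0.74283132]), 'tvec': array([ 297.0235933 , -292.97246351, 1914.57355769])}
top {'fx': 349.2711148963969, 'fy': 349.2711148963969, 'cx': 254.26641162415783, 'cy': 196.69966572527625, 'rvec': array([ 2.12671751, -2.12929835,  0.17139986]), 'tvec': array([ 127.36311459,  490.99263192, 1264.53034086])}
{'time_s': 0.1, 'qpos': array([ 1.15574561e+00,  3.26881067e-01, -1.93467591e-01,  1.05199802e+00,
       -1.25140791e-05,  1.43659797e+00]), 'qd': array([-0.00029906, -0.00157927,  0.00364928, -0.0004264 , -0.00132219,
       -0.00040584]), 'tau': array([ 3.42291332e-04, -4.44239044e+01,  2.63038087e+01,  7.99267640e-03,
       -1.10888766e-04, -1.26525649e-05]), 'eef_pos': array([152.33586974, 528.22693053, 403.97995582]), 'eef_rot': array([-4.39656069e-01, -3.11026295e+00,  2.34905027e-03]), 'wrist_force': array([ 0.40199214, -0.31654005,  0.10742978]), 'torque': array([-0.02856779, -0.0065988 ,  0.01046938]), 'grip_force': 0.0, 'opening': 85.32803483922645}
```

View pics/scene0b.png

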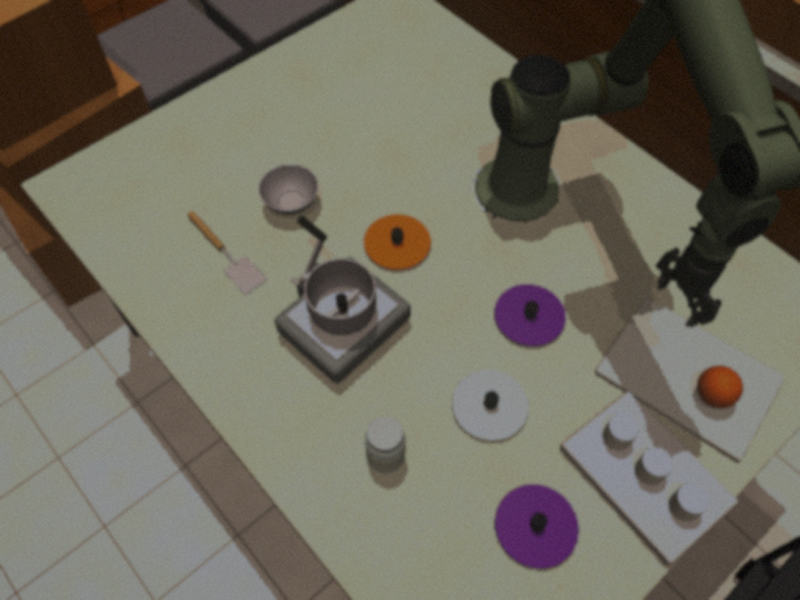

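View pics/top0b.png

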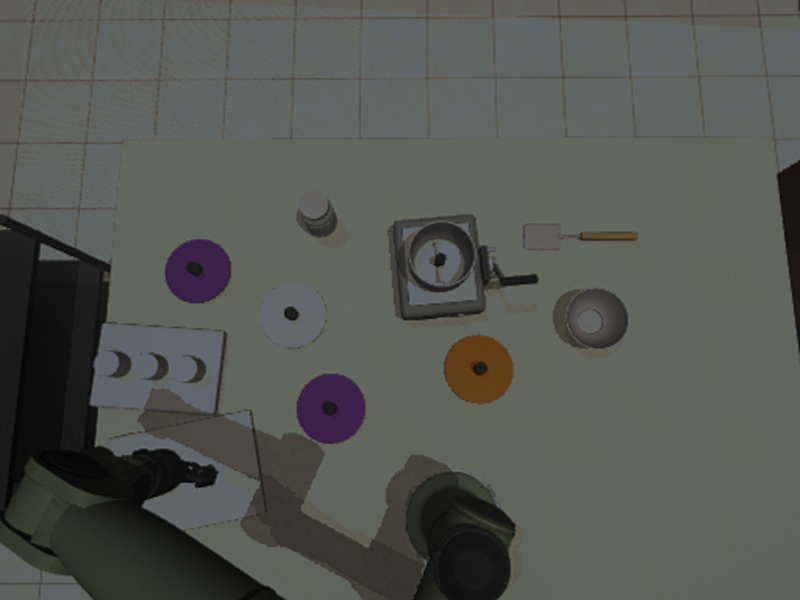

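The scene view shows the white lid at about (490,403), the chopper at (342,300), and orange and purple decoys. In the top view the white lid is at (293,315), the chopper bowl at (440,256) and the lever bar at (518,280), with the jar at (316,208).

Run:
```python
from h import *
for n,(x,y,w,h) in dict(top=(160,125,200,110),scene=(170,130,180,160)).items():
    f=cv2.imread(f'pics/{n}0.png')[y:y+h,x:x+w]; s=4 if n=='top' else 3.75
    f=cv2.convertScaleAbs(f,alpha=2 if n=='top' else 1.4); cv2.imwrite(f'pics/{n}c.png',cv2.resize(f,None,fx=s,fy=s,interpolation=cv2.INTER_CUBIC))
```

```text
(no output)
```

View pics/topc.png

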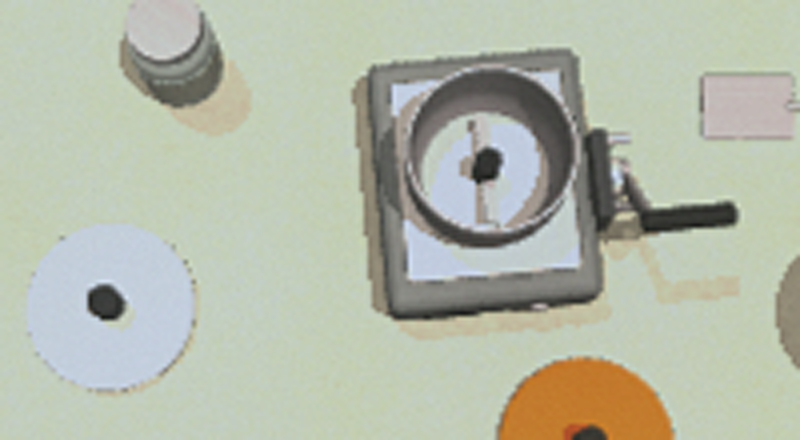

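View pics/scenec.png

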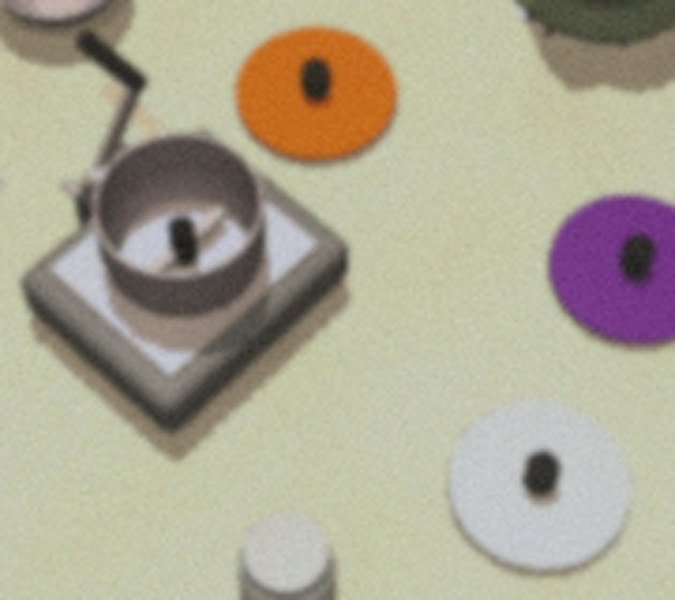

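The top crop shows the lid plate spanning x 27–194 and y 223–390, and the bowl rim x 405–581 and y 67–246. The white top panel's corners are (392,85), (563,70), (580,265) and (407,282), and the bar ends are about (645,219) and (738,213). In the scene crop the lid plate spans x 448–631 and y 400–572, and the rim starts at left 95, right 266, top 135.

Run:
```python
from h import *
import pickle
from scipy.optimize import least_squares
T=pickle.load(open('top.pkl','rb'));S=pickle.load(open('scene.pkl','rb'))
ct=lambda u,v:((u+.5)/4-.5+160,(v+.5)/4-.5+125); cs=lambda u,v:((u+.5)/3.75-.5+170,(v+.5)/3.75-.5+130)
a=np.linspace(0,2*np.pi,180)
def ext(c,p,r,z):
    q=proj(c,np.c_[p[0]+r*np.cos(a),p[1]+r*np.sin(a),0*a+z]); return np.r_[q.min(0),q.max(0)]
def fit(c,box,r,z,conv):
    b=np.r_[conv(*box[:2]),conv(*box[2:])]; m=~np.isnan(b)
    s=least_squares(lambda p:(ext(c,p,r,z)-b)[m],[500,200]); return s.x.round(1),s.fun.round(2)
n=np.nan
print('lid',fit(T,(27,223,194,390),82,12,ct),fit(S,(448,400,631,572),82,12,cs))
print('knobtop',back(T,*ct(105,301),48).round(1))
print('rim',fit(T,(405,67,581,246),75,170,ct),fit(S,(95,135,266,n),75,170,cs))
cor=np.array([back(T,*ct(*p),74)[:2] for p in[(392,85),(563,70),(580,265),(407,282)]])
print('panel',cor.round(1).tolist(),cor.mean(0))
for i,j,o in((0,1,np.pi/2),(3,2,np.pi/2),(2,1,0),(3,0,0)):
    d=cor[j]-cor[i]; print(np.arctan2(d[1],d[0])+ (o),np.hypot(*d))
e=[back(T,*ct(*p),151) for p in((645,219),(738,213))]; print('bar',np.round(e,1))
# housing corners
cor=np.array([back(T,*ct(*p),74)[:2] for p in[(368,66),(576,50),(603,298),(385,316)]]);print('hous',cor.round(1).tolist(),cor.mean(0))
```

```text
lid (array([480.1, 383.8]), array([-0.51, -0.28,  0.51,  0.26])) (array([480. , 382.9]), array([-0.27,  0.11,  0.27, -0.12]))
knobtop [478.7 381.7  48. ]
rim (array([584.2,  27.5]), array([ 0.09,  1.17, -0.09, -1.12])) (array([591.9,  31.1]), array([-0.31, -0.02,  0.31]))
panel [[678.8, 113.8], [692.9, -46.4], [507.0, -57.7], [491.5, 100.5]] [592.54053161  27.56140387]
0.08750428417737854 160.81190141977055
0.09735369488849721 158.92075468688304
0.060674971611169796 186.24118697359557
0.07100808123046431 187.76495931116577
bar [[ 532.7 -104.1  151. ]
 [ 537.8 -184.4  151. ]]
hous [[697.4, 136.3], [712.4, -59.0], [476.4, -77.8], [460.2, 120.6]] [586.59063715  30.01882065]
```

Run:
```python
from h import *
import pickle
a=np.linspace(0,2*np.pi,120); out=[]
for n,(x,y) in dict(top=(255,138),scene=(188,158)).items():
    c=pickle.load(open(n+'.pkl','rb')); s=7
    f=cv2.resize(cv2.convertScaleAbs(cv2.imread(f'pics/{n}0.png')[y:y+57,x:x+57],alpha=2.2 if n=='top' else 1.5),None,fx=s,fy=s,interpolation=cv2.INTER_CUBIC)
    for r,col in((75,(0,0,255)),(71,(0,200,0))):
        q=(proj(c,np.c_[590+r*np.cos(a),29+r*np.sin(a),0*a+170])-[x,y]+.5)*s-.5
        cv2.polylines(f,[np.round(q).astype(int)],True,col,1)
    out.append(f)
cv2.imwrite('pics/rim.png',np.hstack(out))
```

```text
(no output)
```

View pics/rim.png

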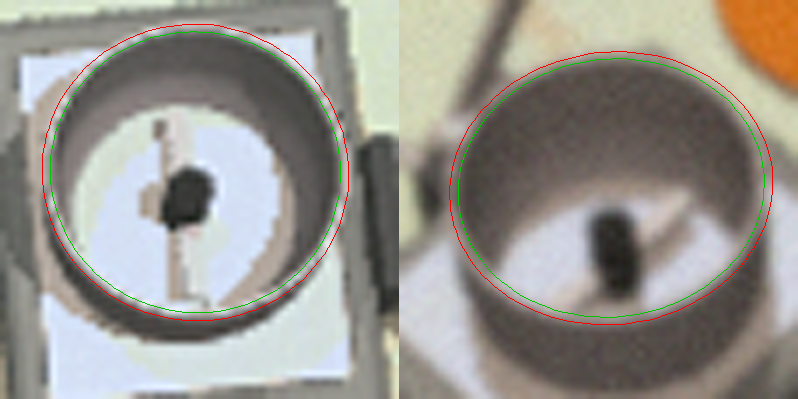

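Overlay centred at (590,29) matches the rim well in both views. The lid is at (480,383) and the yaw is about 0.075.

Emit:
{"name": "carry_out", "arguments": {"deltas": [[[40,-18,0],0],[[80,-36,0],0],[[125,-55,0],0],[[170,-75,0],0],[[215,-95,0],0],[[260,-115,0],0],[[300,-133,-20],0],[[328,-145,-60],0],[[328,-145,-100],0],[[328,-145,-130],0]], "hand": 0, "squeeze": 50}}

```text
time_s: 1.35
eef_pos: [480.3, 382.6, 272.2]
eef_rot: [-0.441, -3.108, 0.003]
wrist_force: [0.0, -0.3, 0.5]
opening: 85.5
grip_force: 0.0
```

Emit:
{"name": "carry_out", "arguments": {"deltas": [[[0,0,-20],0],[[0,0,-40],0],[[0,0,-60],0],[[0,0,-75],0],[[0,0,-79],0],[[0,0,-79],0]]}}

```text
time_s: 2.1
eef_pos: [480.5, 383.5, 195.7]
eef_rot: [-0.44, -3.111, 0.0]
wrist_force: [-0.7, -0.2, 1.1]
opening: 85.4
grip_force: 0.0
```

Emit:
{"name": "carry_out", "arguments": {"deltas": [[[0,0,0],0],[[0,0,0],0],[[0,0,0],0],[[0,0,0],0],[[0,0,0],0],[[0,0,0],0],[[0,0,0],0],[[0,0,0],0]], "hand": 255}}

```text
time_s: 3.1
eef_pos: [480.6, 383.5, 196.3]
eef_rot: [0.44, 3.11, 0.0]
wrist_force: [-0.7, -0.4, 5.5]
opening: 28.9
grip_force: 49.6
```

Emit:
{"name": "carry_out", "arguments": {"deltas": [[[0,0,10],0],[[0,0,25],0],[[0,0,50],0],[[0,0,80],0],[[0,0,115],0],[[0,0,150],0],[[0,0,180],0],[[0,0,205],0],[[0,0,215],0],[[0,0,215],0]], "squeeze": 70}}

```text
time_s: 4.35
eef_pos: [480.4, 383.5, 411.2]
eef_rot: [0.44, 3.11, 0.001]
wrist_force: [0.5, -0.1, -3.2]
opening: 28.1
grip_force: 69.2
```

Emit:
{"name": "carry_out", "arguments": {"deltas": [[[8,-20,0],0.04],[[22,-60,0],0.08],[[35,-110,0],0.12],[[50,-160,0],0.16],[[65,-210,0],0.2],[[80,-260,0],0.24],[[94,-305,0],0.3],[[104,-335,0],0.36],[[109,-350,0],0.36],[[110,-354,0],0.36]]}}

```text
time_s: 5.6
eef_pos: [590.3, 29.1, 409.7]
eef_rot: [0.122, -3.138, -0.001]
wrist_force: [-0.4, -0.6, -2.5]
opening: 28.3
grip_force: 69.6
```

Run:
```python
from h import *
a=np.linspace(0,2*np.pi,120); out=[]
s=manip.sense(); print(s['eef_pos'],s['eef_rot'],s['wrist_force'],s['torque'],s['opening'])
for n,(x,y,w) in dict(top=(240,115,80),scene=(170,115,80)).items():
    c=snap(n,n+'1'); k=5
    f=cv2.resize(cv2.convertScaleAbs(c['frame'][y:y+w,x:x+w],alpha=2.2 if n=='top' else 1.5),None,fx=k,fy=k,interpolation=cv2.INTER_CUBIC)
    zu=s['eef_pos'][2]-196+8
    for r,z,col in((75,170,(0,0,255)),(82,zu,(0,200,0)),(82,zu+6,(255,0,0))):
        q=(proj(c,np.c_[590+r*np.cos(a),29+r*np.sin(a),0*a+z])-[x,y]+.5)*k-.5
        cv2.polylines(f,[np.round(q).astype(int)],True,col,1)
    out.append(f)
cv2.imwrite('pics/lid1.png',np.hstack(out))
```

```text
[590.31256322  29.13786704 409.72106887] [ 1.21833535e-01 -3.13754205e+00 -1.05343723e-03] [-0.39055745 -0.55793075 -2.54776976] [0.01454456 0.00246998 0.00860361] 28.251345707279643
```

View pics/lid1.png

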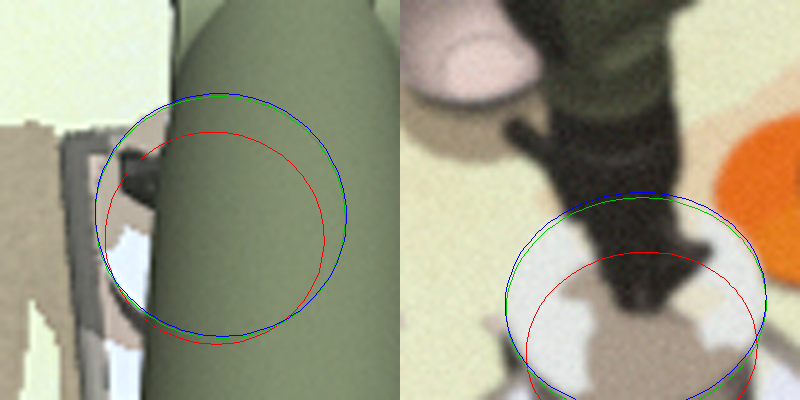

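The lid hangs level and its outline matches the predicted plate circle over the rim (scene view left edge ~505, right ~766). Lowering now.

Emit:
{"name": "carry_out", "arguments": {"deltas": [[[0,0,-12],0],[[0,0,-25],0],[[0,0,-35],0],[[0,0,-42],0],[[0,0,-45],0],[[0,0,-46],0],[[0,0,-46],0]]}}

```text
time_s: 6.58
eef_pos: [590.5, 29.4, 365.0]
eef_rot: [-0.124, 3.139, -0.0]
wrist_force: [0.3, 0.2, -2.5]
opening: 28.5
grip_force: 69.6
```

Emit:
{"name": "carry_out", "arguments": {"deltas": [[[0,0,-1],0],[[0,0,-2],0],[[0,0,-3],0],[[0,0,-4],0],[[0,0,-4],0]]}}

```text
time_s: 7.2
eef_pos: [590.4, 29.5, 360.5]
eef_rot: [0.124, -3.139, -0.0]
wrist_force: [-0.4, 0.2, -3.3]
opening: 27.9
grip_force: 69.6
```

Emit:
{"name": "carry_out", "arguments": {"deltas": [[[0,0,-1],0],[[0,0,-1.5],0],[[0,0,-2],0],[[0,0,-2],0]]}}

```text
time_s: 7.7
eef_pos: [590.4, 29.5, 358.6]
eef_rot: [0.124, -3.139, 0.0]
wrist_force: [0.1, 1.7, -2.1]
opening: 28.2
grip_force: 69.6
```

Emit:
{"name": "carry_out", "arguments": {"deltas": [[[0,0,-0.5],0],[[0,0,-1],0],[[0,0,-1],0]]}}

```text
time_s: 8.07
eef_pos: [590.4, 29.5, 358.4]
eef_rot: [-0.124, 3.138, -0.0]
wrist_force: [-3.3, -0.3, 4.3]
opening: 28.1
grip_force: 70.0
```

Contact came at z 358.4, and fully seated was predicted at 358.3. Releasing and raising.

Emit:
{"name": "carry_out", "arguments": {"deltas": [[[0,0,0],0],[[0,0,0],0],[[0,0,0],0],[[0,0,0],0],[[0,0,0],0],[[0,0,0],0],[[0,0,0],0],[[0,0,0],0]], "hand": 0}}

```text
time_s: 9.07
eef_pos: [590.4, 29.5, 357.7]
eef_rot: [-0.124, 3.139, 0.0]
wrist_force: [0.4, -0.0, -0.0]
opening: 85.4
grip_force: 0.0
```

Emit:
{"name": "carry_out", "arguments": {"deltas": [[[0,0,5],0],[[0,0,20],0],[[0,0,40],0],[[0,0,60],0],[[0,0,70],0],[[-20,-30,70],0],[[-60,-80,70],0],[[-100,-120,70],0],[[-135,-160,70],0],[[-140,-180,70],0]]}}

```text
time_s: 10.32
eef_pos: [448.4, -151.8, 428.2]
eef_rot: [0.12, -3.139, 0.0]
wrist_force: [0.7, -0.5, 0.1]
opening: 85.5
grip_force: 0.0
```

Run:
```python
from h import *
a=np.linspace(0,2*np.pi,120); out=[]
s=manip.sense(); print(s['eef_pos'],s['wrist_force'],s['opening'])
for n,(x,y,w) in dict(top=(245,125,100),scene=(160,115,100)).items():
    c=snap(n,n+'2'); k=4
    f=cv2.resize(cv2.convertScaleAbs(c['frame'][y:y+w,x:x+w],alpha=2.2 if n=='top' else 1.5),None,fx=k,fy=k,interpolation=cv2.INTER_CUBIC)
    cols=((82,176,(255,0,0)),)
    for r,z,col in cols:
        q=(proj(c,np.c_[590+r*np.cos(a),29+r*np.sin(a),0*a+z])-[x,y]+.5)*k-.5
        cv2.polylines(f,[np.round(q).astype(int)],True,col,1)
    th=.075; R=np.array([[np.cos(th),-np.sin(th)],[np.sin(th),np.cos(th)]])
    b=np.array([[-72,-125],[-72,-165],[-72,-205]])@R.T+[590,29]; print(b.round(1).tolist())
    q=(proj(c,np.c_[b,[151]*3])-[x,y]+.5)*k-.5
    cv2.polylines(f,[np.round(q).astype(int)],False,(0,0,255),1)
    out.append(f)
cv2.imwrite('pics/lid2.png',np.hstack(out))
```

```text
[ 448.36323925 -151.83986079  428.20579124] [ 0.67314598 -0.50300631  0.09372198] 85.52884196818417
[[527.6, -101.0], [530.6, -140.9], [533.6, -180.8]]
[[527.6, -101.0], [530.6, -140.9], [533.6, -180.8]]
```

View pics/lid2.png

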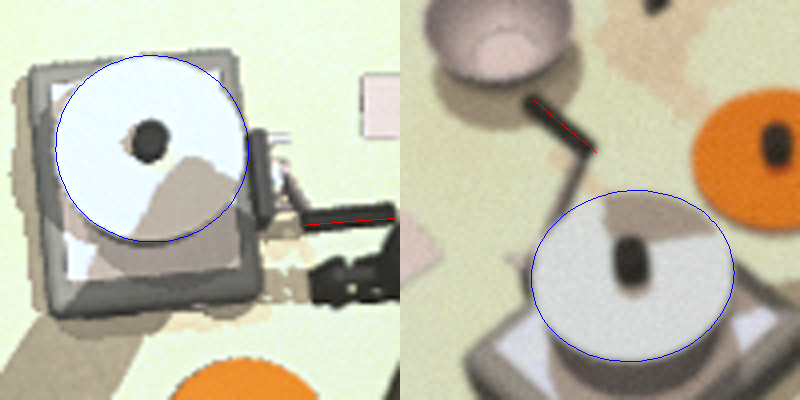

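The lid is seated: its edge matches the predicted circle in both views. The lever bar runs from (303,219) to (395,212) in the left panel, about 3 mm forward of my prediction. Closing the fingers and going behind the bar.

Emit:
{"name": "carry_out", "arguments": {"deltas": [[[0,0,0],0],[[0,0,0],0],[[0,0,-15],0],[[0,0,-40],0],[[0,0,-65],0],[[0,2,-90],0],[[10,5,-110],0],[[25,5,-120],0],[[35,5,-120],0],[[42,5,-120],0]], "hand": 255}}

```text
time_s: 11.68
eef_pos: [493.5, -145.6, 308.1]
eef_rot: [-0.125, 3.138, -0.001]
wrist_force: [-0.9, 0.5, 0.3]
opening: 0.0
grip_force: 0.0
```

Emit:
{"name": "carry_out", "arguments": {"deltas": [[[0,0,0],0],[[5,0.4,0],0],[[10,0.8,0],0],[[15,1.1,0],0],[[20,1.5,0],0],[[25,1.9,0],0],[[30,2.3,0],0],[[30,2.3,0],0]]}}

```text
time_s: 12.68
eef_pos: [521.0, -143.0, 307.4]
eef_rot: [0.124, -3.134, 0.0]
wrist_force: [-7.0, 0.2, 5.5]
opening: -0.2
grip_force: 3.7
```

Emit:
{"name": "carry_out", "arguments": {"deltas": [[[8,0.6,0],0],[[18,1.4,0],0],[[28,2.1,0],0],[[38,2.9,0],0],[[48,3.6,0],0],[[58,4.4,0],0],[[68,5.1,0],0],[[78,5.9,0],0],[[88,6.6,0],0],[[95,7.1,0],0]]}}

```text
time_s: 13.92
eef_pos: [614.5, -135.8, 304.6]
eef_rot: [0.123, -3.127, -0.002]
wrist_force: [-10.2, -1.4, -8.1]
opening: -0.3
grip_force: 5.2
```

Emit:
{"name": "carry_out", "arguments": {"deltas": [[[3,0.2,0],0],[[6,0.5,0],0],[[9,0.7,0],0],[[12,0.9,0],0],[[12,0.9,0],0]]}}

```text
time_s: 14.55
eef_pos: [625.2, -134.9, 303.1]
eef_rot: [0.122, -3.123, -0.003]
wrist_force: [-11.3, -2.2, -7.6]
opening: -0.1
grip_force: 5.9
```

Emit:
{"name": "carry_out", "arguments": {"deltas": [[[2,0.2,0],0],[[4,0.3,0],0],[[6,0.5,0],0],[[6,0.5,0],0]]}}

```text
time_s: 15.05
eef_pos: [630.4, -134.4, 302.2]
eef_rot: [0.122, -3.12, -0.003]
wrist_force: [-13.4, -2.3, -9.7]
opening: 0.3
grip_force: 6.7
```

Emit:
{"name": "carry_out", "arguments": {"deltas": [[[2,0.2,0],0],[[4,0.3,0],0],[[4,0.3,0],0]]}}

```text
time_s: 15.42
eef_pos: [633.9, -134.1, 301.8]
eef_rot: [0.122, -3.119, -0.004]
wrist_force: [-14.0, -2.0, -10.7]
opening: -0.1
grip_force: 7.3
```

Emit:
{"name": "carry_out", "arguments": {"deltas": [[[2,0.2,0],0],[[4,0.3,0],0],[[4,0.3,0],0]]}}

```text
time_s: 15.8
eef_pos: [637.4, -133.7, 301.2]
eef_rot: [0.121, -3.117, -0.004]
wrist_force: [-15.2, -2.3, -11.6]
opening: -0.1
grip_force: 7.9
```

Emit:
{"name": "carry_out", "arguments": {"deltas": [[[2,0.2,0],0],[[4,0.3,0],0],[[4,0.3,0],0]]}}

```text
time_s: 16.18
eef_pos: [640.5, -133.4, 300.6]
eef_rot: [0.121, -3.114, -0.004]
wrist_force: [-18.4, -2.0, -10.9]
opening: 0.0
grip_force: 9.3
```

Emit:
{"name": "carry_out", "arguments": {"deltas": [[[2,0.2,0],0],[[4,0.3,0],0],[[4,0.3,0],0]]}}

```text
time_s: 16.55
eef_pos: [642.1, -133.2, 300.3]
eef_rot: [0.12, -3.107, -0.004]
wrist_force: [-29.4, -3.7, -4.7]
opening: -0.3
grip_force: 14.4
```

Emit:
{"name": "carry_out", "arguments": {"deltas": [[[2,0.2,0],0],[[4,0.3,0],0],[[4,0.3,0],0]]}}

```text
time_s: 16.92
eef_pos: [643.7, -133.1, 300.0]
eef_rot: [0.118, -3.1, -0.003]
wrist_force: [-39.0, -5.0, -0.2]
opening: -0.1
grip_force: 19.5
```

Run:
```python
from h import *
a=np.linspace(0,2*np.pi,120); out=[]
s=manip.sense(); print(s['eef_pos'],s['wrist_force'],s['opening'])
for n,(x,y,w) in dict(top=(275,115,80),scene=(150,115,100)).items():
    c=snap(n,n+'3'); k=400//w
    f=cv2.resize(cv2.convertScaleAbs(c['frame'][y:y+w,x:x+w],alpha=2.2 if n=='top' else 1.5),None,fx=k,fy=k,interpolation=cv2.INTER_CUBIC)
    q=(proj(c,np.c_[590+82*np.cos(a),29+82*np.sin(a),0*a+176])-[x,y]+.5)*k-.5
    cv2.polylines(f,[np.round(q).astype(int)],True,(255,0,0),1)
    th=.075; R=np.array([[np.cos(th),-np.sin(th)],[np.sin(th),np.cos(th)]])
    b=np.array([[52,-125],[52,-165],[52,-205]])@R.T+[592,28]
    q=(proj(c,np.c_[b,[151]*3])-[x,y]+.5)*k-.5
    cv2.polylines(f,[np.round(q).astype(int)],False,(0,0,255),1)
    out.append(f)
cv2.imwrite('pics/lev.png',np.hstack(out))
```

```text
[ 643.70971486 -133.07796633  300.04248882] [-38.95670879  -4.96615537  -0.22445854] -0.06105458962740658
```

View pics/lev.png

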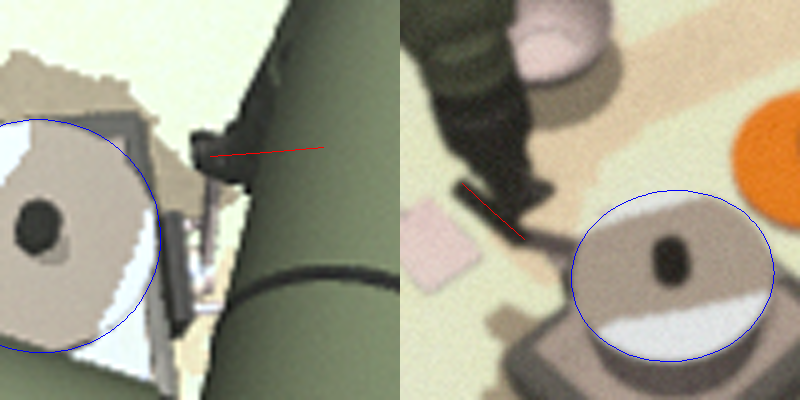

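The bar sits at the predicted stop line and force now rises steeply (18→29→39 N), so the lever is against its stop, and the lid is still on. I'll ease the push slightly, then hand in.

Emit:
{"name": "carry_out", "arguments": {"deltas": [[[-1.5,-0.1,0],0],[[-3,-0.2,0],0],[[-3,-0.2,0],0],[[-3,-0.2,0],0],[[-3,-0.2,0],0]]}}

```text
time_s: 17.65
eef_pos: [642.5, -133.2, 300.2]
eef_rot: [0.119, -3.105, -0.004]
wrist_force: [-30.5, -3.4, -4.4]
opening: 0.3
grip_force: 15.6
```

```bash
python3 -c "
from plant import workorder; print(workorder.close_job())"
```

```text
the job is handed in; nothing more can be done
None
```

The lid is seated level on the bowl and released, and the arm is holding the lever against its stop with about 30 N; the job was handed in at about 17.7 s, with no verdict returned.

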